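# Lock a quarter-turn nut into the channel

### The arm

A 6-joint arm with a two-finger parallel gripper is mounted at the origin on a cart in front of the work surface, level with it; the furniture and walls round the work are solid. World frame = base frame: x ahead of the robot, y to its left, z up, the work surface at z = 0. Lengths are in m, angles in degrees, forces in N, time in s.
With the tool pointing down it reaches from about 0.35 to 0.975 m from the base axis. Payload 7.1 kg.
Tool frame: the origin (TCP) lies midway between the tips of the shut fingers; the grasp point (between the pads) lies 19 mm behind it; z points along the fingers, y is the line along which they close (so a half turn about z gives the same grasp; the last joint's range is limited). The gripper opens to 88 mm and grips with 3 to 60 N. Pads are 20 mm wide; open, the fingers measure 115 mm over their backs; the gripper's body (75 mm by 178 mm) begins 61 mm behind the grasp point.
Start: joints at [72.193, 24.242, 93.386, -0, 62.372, -1.089], TCP at [0.18, 0.599, 0.223] pointing down, gripper open.
Joint ranges: [-172.04, 172.04], [-51.8, 120.97], [4.93, 147.93], [-75.15, 255.16], [6.16, 154.13], [-145.62, 145.62]. Speed limits (degrees/s): [136.94, 136.94, 172.46, 180, 180, 180].

### API

Orientations are given as a 3x3 rotation matrix whose columns are the frame's x, y, z axes.
In Python, from bench import telemetry, eyes, order gives the robot as it stands.
- The arm moves only by the tool apply_moves, never from a script. Its argument "plan" is a list that holds one entry, the list of rows, each a list of 6 numbers: the shift along the tool's x, y, z in cm, then the turn, a rotation vector about the tool's x, y, z in degrees. A call has 1 to 5 rows; each row shifts and turns the commanded pose from where the row before left it, along the tool's axes as they then stand; what a row does not reach is not made up. A row lasts 1/8 s, in which the tool goes at most 62.5 mm and 10.7 degrees, less where a joint would pass 70% of its speed; a pose out of reach is approached as far as the arm can. A call is refused whole if a number of a shift passes 6.25 or a number of a turn 10.7, either way. A call with a gripper value outside its range is refused whole. "jaw" is the opening, from 0 (shut) to 1 (fully open), set as the call begins (left out, the last holds). The fingers move at their own pace and stop on an object; the grip force is fixed at half the most. Time passes only in rows, so rows that do not move let the fingers close. It gives the time, the measured TCP pose, the force, the opening and the grip force at its end, in the units of the state.
- telemetry.state(): the state, without advancing time (a new reading comes with each control period).
- eyes.capture(name): name is "scene" or "top" or "wrist"; returns a dict with "pixels" (384x512x3 uint8, blue, green, red), "camera_matrix" (3x3 intrinsics, pixels), "origin" and "rotation" of the camera in the world. Camera axes: x right, y down, z forward; pixel columns grow to the right and rows downward; lengths in m; the calibration is good to about 2 mm. The wrist camera is an equidistant fisheye: a pixel r from the principal point sees the ray r / f radians off the axis. A picture is of the moment at which its call begins. There is no depth.
- order.sign_off(): hands the job in; it is judged then, once.
Trained networks look in a picture, given as the dict that the camera call returned (one of the last four; its "shot" number tells which), for a name from the list of things; names that differ only in an ending like _2 or _b are one class to them, and where a whole thing is asked for, a point or a joint stands for the part that bears it (a point fixed in the world has none). Each returns a list of dicts, best first, with "confidence" (0 to 1); they miss things now and then, are a little off and sometimes report something else, mostly with a low value. They report only what shows in the picture. A call takes as long as a camera call. They do not tell look-alikes from the thing itself.
- eyes.silhouettes(label, picture): "region" (384x512 bool, what is visible of it) and "point" ([row, column] in pixels, amid what is visible of it).
The state is a dict: "clock": time; "joints": joint angles; "joint_velocities": joint speeds; "effort": joint torques, N m; "position": TCP position; "orientation": TCP orientation; "contact_force": force on the tool from outside, world axes, zero at the start; "wrist_torque": the same for the moment, N m; "gripper_width": finger opening in m; "grasp_force": force on a finger pad.
Only numpy, scipy, OpenCV 4.12 (cv2) and the standard library are available. Lean on these libraries where they do the work, as an engineer would, in place of code of your own. Each camera call takes 0.05 s, during which the arm holds its last target. There are 200 camera calls.

### The job

Fit the nut with the orange grip into the metal channel at the red paint mark, ready for a stop to be bolted on: put its bar-shaped foot down through the slot with the bar along the slot until the grey collar sits on the channel's lips, then twist it a quarter turn, either way, so that the bar lies straight across under both lips, and let go. Leave the round-footed piece with the black grip where it stands.

Things in the scene. Friction and masses are not known exactly. Their poses are not given: they have to be found in the camera images.
- bar_nut: Loose nut, about 150 g, upright, any yaw; origin: centre of its underside, z up. Steel bar foot 52 (x) x 22 (y) x 12 mm, rounded ends; neck 20 mm wide to height 20; round grey collar 50 mm wide, height 20 to 26; orange hub 24 mm wide to 31; orange wing grip, parallel to the bar, 44 (x) x 12 (y) mm, to height 70. Pinch the wing's 12 mm thickness from above.
- channel: Fixed steel channel, slot upward, on a 290x120x12 mm plywood board; origin: centre of the board's underside, x along the slot. 240 mm long, 70 wide, ends capped. Slot 34 mm wide; lips 4 mm thick, tops 48 mm above the bench; inside 64 wide, floor 33 below the lip tops. With its collar on the lips the nut's origin is 20 mm below the lip tops and the bar hangs free to turn under the lips.
- mark (a point): The place for the nut: middle of the slot at lip-top height, level with the red paint mark, a 10 mm wide stripe across both lips and down the channel's outer walls, 40 mm from the channel's middle towards its +x. Axes as the channel's.
- round_foot: Loose piece of the same shape and size as the nut, but with a black wing grip and a round steel foot 52 mm in diameter, which does not pass the slot. To be left alone. Origin at the centre of the foot's underside.
Mind the look-alikes: they are no part of the job. Leave any green, purple or yellow look-alike of the bar_nut alone.

How it is judged:
By the outcome, as a careful person would: the job done as asked, in the order asked, and still so for the second after the job is handed in, with the robot touching nothing.
It also fails if it takes over 48 s, if anything falls off the work surface, if the arm or the gripper's body presses on something with over 40 N, if the wrist force passes 120 N, or if a joint passes its speed limit or range.

## Working session

There is one attempt and no reset: what is moved stays moved. The work goes in short steps, Python scripts to look and compute and a tool call to move; the robot and the scene stay as the last step left them, time stands still between calls to the robot, and variables do not carry over. Pictures are saved under pics/ and viewed, at most 10 in all, crops included, and the job is handed in when it is done.

Besides the shell and the picture viewer there is one more tool, called after "Request:" by a JSON object that holds its "method" and its "body", one argument or row to a line. apply_moves: Moves the arm, as the interface text tells. Its arguments: {"type":"object","properties":{"plan":{"type":"array"},"jaw":{"type":"number"}},"required":["plan"]}

```bash
mkdir -p pics; ls; python3 - <<'E'
from bench import telemetry, eyes
import cv2,numpy as np
s=telemetry.state();print(s['clock'],s['position'],np.round(s['orientation'],3).tolist(),s['gripper_width'])
for n in ['top','scene']:
    p=eyes.capture(n);cv2.imwrite(f'pics/{n}0.png',p['pixels'])
    print(n,p['camera_matrix'],p['origin'],np.round(p['rotation'],4).tolist())
    for l in ['bar_nut','channel','round_foot']:
        for d in eyes.silhouettes(l,p): print(l,round(d['confidence'],2),d['point'],d['region'].sum())
E
```

```text
pics
0.0 [0.17959714 0.59807212 0.22193155] [[-0.958, 0.288, -0.0], [0.288, 0.958, -0.001], [0.0, -0.001, -1.0]] 0.08765617075243835
top [[493.82414248   0.         252.63197729]
 [  0.         493.82414248 187.08551011]
 [  0.           0.           1.        ]] [ 0.33978372 -0.06957871  1.07345618] [[0.0169, -0.989, 0.1471], [-0.9996, -0.0202, -0.0212], [0.0239, -0.1467, -0.9889]]
bar_nut 0.68 [142.3, 308.5] 445
bar_nut 0.63 [158.5, 358.1] 396
bar_nut 0.6 [185.4, 295.0] 471
bar_nut 0.55 [179.7, 169.2] 7100
channel 0.71 [181.5, 168.5] 7261
round_foot 0.58 [223.8, 329.1] 479
scene [[375.51343942   0.         263.35467278]
 [  0.         375.51343942 189.32479306]
 [  0.           0.           1.        ]] [-0.14805183 -0.54277279  0.56415783] [[0.561, -0.453, 0.6929], [-0.8274, -0.2813, 0.486], [-0.0252, -0.846, -0.5326]]
bar_nut 0.95 [217.7, 360.4] 377
bar_nut 0.91 [194.3, 279.4] 412
bar_nut 0.82 [215.7, 295.2] 473
bar_nut 0.7 [192.6, 326.4] 423
channel 0.66 [191.6, 212.0] 2702
round_foot 0.62 [244.6, 311.6] 510
```

View pics/top0.png

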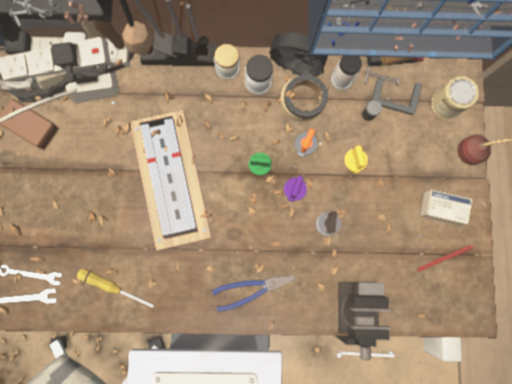

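View pics/scene0.png

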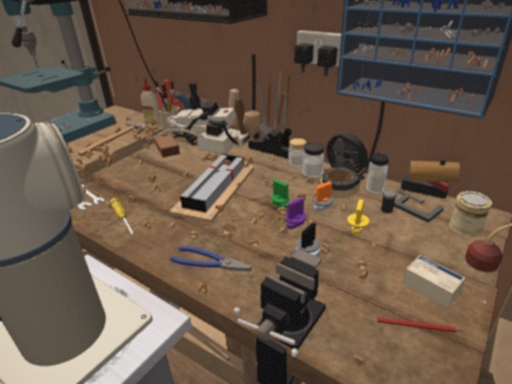

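The top view shows the orange nut at about (col 308, row 142), with green, purple and yellow look-alikes around it and the black piece at (329, 223). The channel is at (168, 181), with its red stripe near (165, 157).

```bash
cat > h.py <<'E'
import numpy as np,cv2
def plane(p,uv,z):
    uv=np.atleast_2d(np.asarray(uv,float));K=p['camera_matrix'];R=np.array(p['rotation']);o=np.array(p['origin'])
    x=np.c_[(uv[:,0]-K[0,2])/K[0,0],(uv[:,1]-K[1,2])/K[1,1],np.ones(len(uv))]
    if p.get('fish'):
        r=np.hypot(x[:,0],x[:,1])+1e-12
        x=np.c_[x[:,0]/r*np.sin(r),x[:,1]/r*np.sin(r),np.cos(r)]
    d=x@R.T
    return (o+d*((z-o[2])/d[:,2])[:,None])[:,:2]
def proj(p,X):
    K=p['camera_matrix'];c=(np.atleast_2d(X)-np.array(p['origin']))@np.array(p['rotation'])
    if p.get('fish'):
        r=np.hypot(c[:,0],c[:,1])+1e-12;t=np.arctan2(r,c[:,2]);xy=c[:,:2]/r[:,None]*t[:,None]
    else: xy=c[:,:2]/c[:,2:]
    return xy*[K[0,0],K[1,1]]+[K[0,2],K[1,2]]
def rect(pts):
    c,(w,h),a=cv2.minAreaRect((pts*1000).astype(np.float32))
    if h>w:w,h,a=h,w,a+90
    return np.round(c,1),round(w,1),round(h,1),round((a+90)%180-90,1)
def hsvmask(p,h0,h1,s=150,v=100):
    H=cv2.cvtColor(p['pixels'],cv2.COLOR_BGR2HSV);return cv2.inRange(H,(h0,s,v),(h1,255,255))>0
def uv(m): 
    r,c=np.nonzero(m);return np.c_[c,r]
E
python3 - <<'E'
from bench import eyes
from h import *
p=eyes.capture('top')
d=eyes.silhouettes('channel',p)[0]
print('board',rect(plane(p,uv(d['region']),.012)))
I=p['pixels'];H=cv2.cvtColor(I,cv2.COLOR_BGR2HSV)
g=d['region']&(H[...,1]<70); g=cv2.morphologyEx(g.astype(np.uint8),cv2.MORPH_OPEN,np.ones((3,3)))
print('grey',rect(plane(p,uv(g),.048)))
red=(hsvmask(p,0,7,120)|hsvmask(p,172,180,120))&d['region']
n,L,st,c=cv2.connectedComponentsWithStats(red.astype(np.uint8))
for i in range(1,n): print('red',st[i],plane(p,c[i],.048)*1000)
o=hsvmask(p,6,16,190,150);o[:120]=0;o[170:]=0;o[:,:285]=0;o[:,335:]=0
print('orange',o.sum(),[ (z,rect(plane(p,uv(o),z))) for z in (.05,.07)])
a=cv2.resize(I[100:255,120:220],None,fx=3.8,fy=3.8,interpolation=cv2.INTER_CUBIC)
b=cv2.resize(I[120:170,280:335],None,fx=7,fy=7,interpolation=cv2.INTER_CUBIC)
out=np.zeros((590,780,3),np.uint8);out[:a.shape[0],:a.shape[1]]=a;out[:b.shape[0],390:390+b.shape[1]]=b
cv2.imwrite('pics/c1.png',out)
E
```

```text
board (array([512.5,  88. ]), 290.9, 120.0, 14.0)
grey (array([509.4,  83.6]), 257.2, 104.1, 14.1)
red [173 153   8   4  21] [[558.98542976  71.04807838]]
red [148 158   7   4  20] [[546.17847917 123.24482686]]
orange 0 [(0.05, (array([0., 0.]), 0.0, 0.0, 0.0)), (0.07, (array([0., 0.]), 0.0, 0.0, 0.0))]
```

View pics/c1.png

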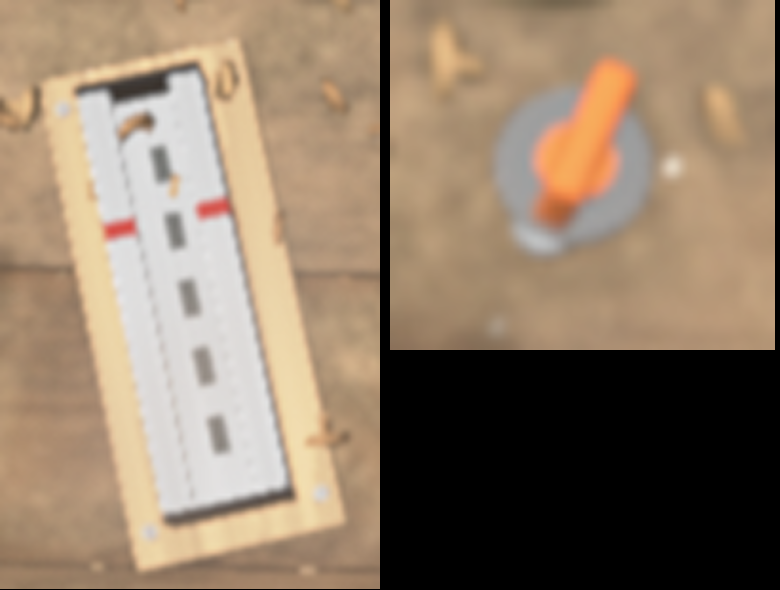

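The crop shows the channel clearly, with red marks on both lips. The nut's wing points up and slightly right in the image. Next I fit the nut pose from the wing's outline in the top and scene pictures.

```bash
cat >> h.py <<'E'
from scipy.optimize import minimize
def nutpts(x,y,yaw,z0=0):
    c,s=np.cos(np.radians(yaw)),np.sin(np.radians(yaw))
    w=np.array([[a*22,b*6,z] for a in(-1,1) for b in(-1,1) for z in(31,70)],float)
    t=np.linspace(0,2*np.pi,24);h=np.vstack([np.c_[12*np.cos(t),12*np.sin(t),0*t+z] for z in(26,31)])
    f=lambda q:np.c_[x+c*q[:,0]-s*q[:,1],y+s*q[:,0]+c*q[:,1],q[:,2]+z0]/1000
    return f(w),f(h)
def render(p,q,S=8,z0=0):
    m=np.zeros((384,512),np.uint8)
    m=np.zeros((384*4,512*4),np.uint8)
    for k in nutpts(*q,z0=z0):
        cv2.fillConvexPoly(m,cv2.convexHull(np.round((proj(p,k)+.5)*4).astype(np.int32)),255)
    return cv2.resize(m,(512,384),interpolation=cv2.INTER_AREA)/255.
def fit(views,q0,z0=0):
    def cost(q):
        return sum(np.abs(render(p,q,z0=z0)-m).sum()/m.sum() for p,m in views)
    best=min((minimize(cost,[q0[0],q0[1],a],method='Nelder-Mead',options=dict(initial_simplex=[[q0[0],q0[1],a],[q0[0]+6,q0[1],a],[q0[0],q0[1]+6,a],[q0[0],q0[1],a+15]])) for a in (q0[2]-15,q0[2],q0[2]+15)),key=lambda r:r.fun)
    return best.x,best.fun
E
python3 - <<'E'
from bench import eyes
from h import *
V=[]
for n,(c,r) in dict(top=(308,142),scene=(323,193)).items():
    p=eyes.capture(n);o=hsvmask(p,3,17,150,90);w=np.zeros_like(o);w[r-20:r+20,c-17:c+20]=1;o&=w
    print(n,o.sum(),plane(p,uv(o).mean(0),.05)*1000)
    V.append((p,o.astype(float)))
c=plane(V[0][0],uv(V[0][1]).mean(0),.05)[0]*1000
for v in (V[:1],V[1:],V): print(fit(v,[c[0],c[1],-20]))
E
```

```text
top 133 [[ 596.15570508 -206.73845392]]
scene 254 [[ 594.3307804  -207.61639211]]
(array([ 596.0376031 , -205.4134806 ,  -26.12900171]), np.float64(0.4114108801415303))
(array([ 596.32668214, -206.05354952,  -18.79905106]), np.float64(0.1014821676702177))
(array([ 596.28914881, -206.43982257,  -23.21436009]), np.float64(0.54665415275103))
```

Request:
{"method": "apply_moves", "body": {
  "plan": [
    [[-4.2, -4.33, 0, 0, 0, 0], [-4.2, -4.33, 0, 0, 0, 0], [-4.2, -4.33, 0, 0, 0, 0], [-4.2, -4.33, 0, 0, 0, 0], [-4.2, -4.33, 0, 0, 0, 0]]
  ],
  "jaw": 1
}}

```text
clock: 1.23
position: [0.3193, 0.3293, 0.223]
orientation: [[-0.958, 0.287, 0.001], [0.287, 0.958, 0.001], [-0.001, 0.001, -1.0]]
contact_force: [0.4, 0.4, 0.5]
gripper_width: 0.0877
grasp_force: 0.0
```

Request:
{"method": "apply_moves", "body": {
  "plan": [
    [[-4.2, -4.33, 0, 0, 0, 0], [-4.2, -4.33, 0, 0, 0, 0], [-4.2, -4.33, 0, 0, 0, 0], [-4.2, -4.33, 0, 0, 0, 0], [-4.2, -4.33, 0, 0, 0, 0]]
  ]
}}

```text
clock: 1.85
position: [0.4583, 0.0612, 0.2231]
orientation: [[-0.958, 0.288, 0.001], [0.288, 0.958, 0.0], [-0.001, 0.001, -1.0]]
contact_force: [1.2, 0.2, 0.3]
gripper_width: 0.0876
grasp_force: 0.0
```

Request:
{"method": "apply_moves", "body": {
  "plan": [
    [[-4.2, -4.33, 0.5, 0, 0, 0], [-4.2, -4.33, 0.5, 0, 0, 0], [-4.2, -4.33, 0.5, 0, 0, 0], [-3, -3, 0.5, 0, 0, 0], [0, 0, 0, 0, 0, 5]]
  ]
}}

```text
clock: 2.48
position: [0.562, -0.1378, 0.2022]
orientation: [[-0.927, 0.375, 0.001], [0.375, 0.927, -0.0], [-0.001, -0.0, -1.0]]
contact_force: [0.6, 0.2, 0.7]
gripper_width: 0.0879
grasp_force: 0.0
```

```bash
python3 - <<'E'
from bench import eyes,telemetry
from h import *
s=telemetry.state();print(s['clock'],s['position'],np.round(s['orientation'],3).tolist(),np.round(s['joints'],1))
p=eyes.capture('wrist');p['fish']=1
print(p['camera_matrix'],p['origin'],np.round(p['rotation'],3).tolist())
print(proj(p,[[.5963,-.206,.07]]))
cv2.imwrite('pics/w1.png',p['pixels'])
E
```

```text
2.475 [ 0.561977   -0.13780116  0.20221932] [[-0.927, 0.375, 0.001], [0.375, 0.927, -0.0], [-0.001, -0.0, -1.0]] [-14.9  21.8 100.4  -0.   57.8 -82.9]
[[297.31863964   0.         254.47168542]
 [  0.         297.31863964 191.12276885]
 [  0.           0.           1.        ]] [ 0.48934736 -0.10754194  0.36347724] [[0.375, 0.889, 0.265], [0.927, -0.359, -0.107], [-0.0, 0.286, -0.958]]
[[207.76039055 233.67031108]]
```

View pics/w1.png

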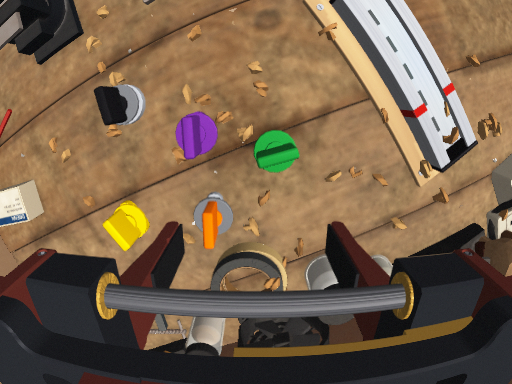

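The wrist view shows the orange nut at (212, 220), between the fingers' closing plane and clear of its neighbours. The channel's red mark is at (415, 110)–(448, 90).

```bash
python3 - <<'E'
from bench import eyes
from h import *
p=eyes.capture('wrist');p['fish']=1
o=hsvmask(p,3,17,150,90);w=np.zeros_like(o);w[190:252,190:240]=1;o&=w
print(o.sum(),plane(p,uv(o).mean(0),.05)*1000, fit([(p,o.astype(float))],[596,-206,-20]))
red=(hsvmask(p,0,5,150)|hsvmask(p,174,180,150));red[:70]=0;red[130:]=0;red[:,:390]=0;red[:,470:]=0
n,L,st,c=cv2.connectedComponentsWithStats(red.astype(np.uint8))
for i in range(1,n): print('red',st[i],plane(p,c[i],.048)*1000)
E
```

```text
656 [[ 593.71382022 -204.56845786]] (array([ 594.12180145, -205.37381521,  -25.59436064]), np.float64(0.13438546150167385))
red [442  83  12  13  85] [[544.48151103 123.57010602]]
red [412 104  14  14 105] [[557.33769191  72.19434322]]
```

Request:
{"method": "apply_moves", "body": {
  "plan": [
    [[-2.8, -2.53, 0, 0, 0, 2], [-2.8, -2.53, 0, 0, 0, 0], [0, 0, 4, 0, 0, 0], [0, 0, 4, 0, 0, 0], [0, 0, 0, 0, 0, 0]]
  ]
}}

```text
clock: 3.2
position: [0.5906, -0.2019, 0.12]
orientation: [[-0.916, 0.4, -0.006], [0.4, 0.916, 0.002], [0.006, -0.0, -1.0]]
contact_force: [-0.1, -0.2, 0.5]
gripper_width: 0.0878
grasp_force: 0.0
```

```bash
python3 - <<'E'
from bench import eyes,telemetry
from h import *
s=telemetry.state();print(s['position'],np.round(s['orientation'],3).tolist())
p=eyes.capture('wrist');p['fish']=1
o=hsvmask(p,3,17,150,90);w=np.zeros_like(o)
c=proj(p,[[.595,-.2056,.05]])[0].astype(int);print(c);w[c[1]-45:c[1]+45,c[0]-45:c[0]+45]=1;o&=w
r=fit([(p,o.astype(float))],[595,-206,-23]);print(o.sum(),r)
R=np.array(s['orientation']);print('tool xy err mm',R.T@(np.r_[r[0][:2]/1000,0]-s['position'])*1000)
cv2.imwrite('pics/w2.png',p['pixels'])
E
```

```text
[ 0.59064453 -0.20191751  0.12004903] [[-0.916, 0.4, -0.006], [0.4, 0.916, 0.002], [0.006, -0.0, -1.0]]
[251 209]
1004 (array([ 593.56243379, -205.31091242,  -22.82530656]), np.float64(0.2146472931802203))
tool xy err mm [ -4.78473285  -1.89691254 120.02210662]
```

View pics/w2.png

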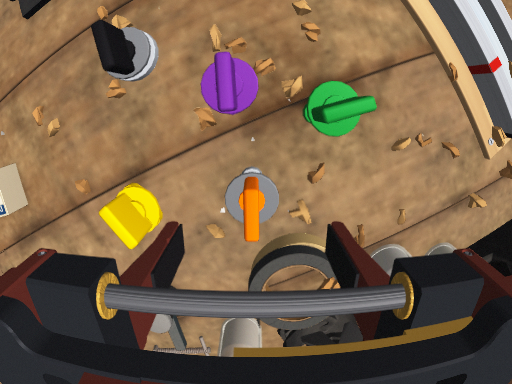

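The wing is centred between the fingers and lined up with the tool's x axis, and the fingers clear the ring. Correct by a few mm, descend and grip.

Request:
{"method": "apply_moves", "body": {
  "plan": [
    [[-0.45, -0.2, 2.0, 0, 0, 0], [0, 0, 3.0, 0, 0, 0], [0, 0, 2.4, 0, 0, 0], [0, 0, 1, 0, 0, 0], [0, 0, 0, 0, 0, 0]]
  ],
  "jaw": 0.65
}}

```text
clock: 3.88
position: [0.5965, -0.207, 0.0386]
orientation: [[-0.916, 0.402, -0.0], [0.402, 0.916, -0.0], [0.0, -0.0, -1.0]]
contact_force: [0.8, 0.2, 0.5]
gripper_width: 0.057
grasp_force: 0.0
```

Request:
{"method": "apply_moves", "body": {
  "plan": [
    [[0, 0, 0, 0, 0, 0], [0, 0, 0, 0, 0, 0], [0, 0, 0, 0, 0, 0], [0, 0, 0, 0, 0, 0], [0, 0, 0, 0, 0, 0]]
  ],
  "jaw": 0
}}

```text
clock: 4.5
position: [0.5963, -0.2069, 0.0388]
orientation: [[-0.916, 0.402, 0.0], [0.402, 0.916, -0.0], [-0.0, -0.0, -1.0]]
contact_force: [-0.5, 0.3, 0.1]
gripper_width: 0.012
grasp_force: 30.0
```

Request:
{"method": "apply_moves", "body": {
  "plan": [
    [[0, 0, -3, 0, 0, 0], [0, 0, -5, 0, 0, 0], [0, 0, -4, 0, 0, 0], [2.7, 4.35, 0, 0, 0, 0], [2.7, 4.35, 0, 0, 0, 0]]
  ]
}}

```text
clock: 5.12
position: [0.5817, -0.1049, 0.1592]
orientation: [[-0.915, 0.404, 0.001], [0.404, 0.915, -0.0], [-0.001, 0.0, -1.0]]
contact_force: [0.3, 1.4, -1.4]
gripper_width: 0.0118
grasp_force: 30.0
```

Request:
{"method": "apply_moves", "body": {
  "plan": [
    [[2.7, 4.35, 0, 0, 0, 0], [2.7, 4.35, 0, 0, 0, 0], [2.7, 4.35, 0, 0, 0, 0], [2.7, 4.35, 0, 0, 0, 0], [0, 0, 0, 0, 0, -9.4]]
  ]
}}

```text
clock: 5.75
position: [0.552, 0.1004, 0.1585]
orientation: [[-0.971, 0.24, -0.001], [0.24, 0.971, 0.0], [0.001, 0.0, -1.0]]
contact_force: [0.9, -0.9, -1.5]
gripper_width: 0.0117
grasp_force: 30.0
```

Request:
{"method": "apply_moves", "body": {
  "plan": [
    [[0, 0, 0, 0, 0, -9.4], [0, 0, 0, 0, 0, -9.4], [0, 0, 0, 0, 0, -9.4], [0, 0, 0, 0, 0, 0], [0, 0, 0, 0, 0, 0]]
  ]
}}

```text
clock: 6.38
position: [0.5528, 0.0972, 0.1585]
orientation: [[-0.972, -0.237, -0.0], [-0.237, 0.972, -0.0], [0.0, 0.0, -1.0]]
contact_force: [1.1, 0.5, -1.4]
gripper_width: 0.0118
grasp_force: 30.0
```

```bash
python3 - <<'E'
from bench import eyes,telemetry
from h import *
s=telemetry.state();print(s['clock'],s['position'],np.round(s['orientation'],4).tolist(),s['gripper_width'],np.round(s['joints'],1))
p=eyes.capture('wrist');p['fish']=1
R=np.array(s['orientation']);yaw=np.degrees(np.arctan2(-R[1,0],-R[0,0]));z0=(s['position'][2]-.0388)*1000
c=proj(p,[np.array(s['position'])])[0].astype(int);print(c,yaw)
o=hsvmask(p,3,17,150,90);w=np.zeros_like(o);w[c[1]-80:c[1]+60,c[0]-60:c[0]+60]=1;o&=w
print(o.sum(),[ (k,o[k].sum()) for k in range(c[1]-80,c[1]+60,10)])
r=fit([(p,o.astype(float))],[s['position'][0]*1000,s['position'][1]*1000,yaw],z0=z0);print(r)
print('nut in tool',R.T@(np.r_[r[0][:2]/1000,0]-s['position'])*1000)
red=(hsvmask(p,0,5,150)|hsvmask(p,174,180,150));n,L,st,cc=cv2.connectedComponentsWithStats(red.astype(np.uint8))
for i in range(1,n):
    if st[i][4]>40: print('red',st[i],plane(p,cc[i],.048)*1000)
cv2.imwrite('pics/w3.png',p['pixels'])
E
```

```text
6.375 [0.55280066 0.09718019 0.15854435] [[-0.9716, -0.2368, -0.0003], [-0.2368, 0.9716, -0.0], [0.0003, 0.0, -1.0]] 0.011750181289743145 [  8.8  23.8 104.2   0.   52.  -94.9]
[253 239] 13.697910220191378
2337 [(159, np.int64(0)), (169, np.int64(5)), (179, np.int64(0)), (189, np.int64(2)), (199, np.int64(18)), (209, np.int64(22)), (219, np.int64(32)), (229, np.int64(24)), (239, np.int64(26)), (249, np.int64(24)), (259, np.int64(23)), (269, np.int64(23)), (279, np.int64(23)), (289, np.int64(25))]
(array([550.20200654,  97.40309998,  14.35673319]), np.float64(0.23076677825601782))
nut in tool [  2.41928317   0.82692969 158.54519145]
red [219 183  19  10 169] [[557.21174709  73.26863184]]
red [274 182  19  10 168] [[544.8339916  123.71430932]]
```

View pics/w3.png

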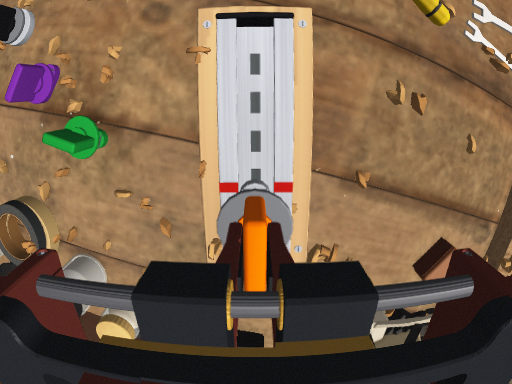

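The nut hangs along the slot just above the mark, with the red stripes at (228, 188) and (283, 187). The collar is centred laterally, so descend.

Request:
{"method": "apply_moves", "body": {
  "plan": [
    [[-0.1, 0.1, 2, 0, 0, 0], [0, 0, 2.5, 0, 0, 0], [0, 0, 1.5, 0, 0, 0], [0, 0, 1, 0, 0, 0], [0, 0, 0, 0, 0, 0]]
  ]
}}

```text
clock: 7.05
position: [0.5534, 0.0984, 0.0882]
orientation: [[-0.971, -0.24, -0.001], [-0.24, 0.971, -0.0], [0.001, 0.0, -1.0]]
contact_force: [0.1, -0.0, -1.3]
gripper_width: 0.0121
grasp_force: 30.0
```

Request:
{"method": "apply_moves", "body": {
  "plan": [
    [[0, 0, 0.7, 0, 0, 0], [0, 0, 0.7, 0, 0, 0], [0, 0, 0.4, 0, 0, 0], [0, 0, 0, 0, 0, 0], [0, 0, 0, 0, 0, 0]]
  ]
}}

```text
clock: 7.68
position: [0.5538, 0.0985, 0.0708]
orientation: [[-0.971, -0.24, 0.0], [-0.24, 0.971, 0.0], [-0.0, -0.0, -1.0]]
contact_force: [-0.3, -0.4, -1.5]
gripper_width: 0.0115
grasp_force: 30.0
```

Request:
{"method": "apply_moves", "body": {
  "plan": [
    [[0, 0, 0.2, 0, 0, 0], [0, 0, 0.1, 0, 0, 0], [0, 0, 0.05, 0, 0, 0], [0, 0, 0.05, 0, 0, 0], [0, 0, 0, 0, 0, 0]]
  ]
}}

```text
clock: 8.3
position: [0.5537, 0.0984, 0.0668]
orientation: [[-0.971, -0.24, 0.0], [-0.24, 0.971, -0.0], [-0.0, -0.0, -1.0]]
contact_force: [0.8, -0.1, -0.7]
gripper_width: 0.0121
grasp_force: 30.0
```

Request:
{"method": "apply_moves", "body": {
  "plan": [
    [[0, 0, 0.05, 0, 0, 0], [0, 0, 0, 0, 0, 0], [0, 0, 0, 0, 0, 0]]
  ]
}}

```text
clock: 8.68
position: [0.5538, 0.0984, 0.0667]
orientation: [[-0.971, -0.24, 0.0], [-0.24, 0.971, 0.0], [-0.0, -0.0, -1.0]]
contact_force: [-1.8, -1.8, 5.3]
gripper_width: 0.0121
grasp_force: 30.0
```

```bash
python3 - <<'E'
from bench import eyes,telemetry
from h import *
s=telemetry.state();print(s['position'],s['contact_force'],s['wrist_torque'])
p=eyes.capture('wrist');p['fish']=1
red=(hsvmask(p,0,5,150)|hsvmask(p,174,180,150));n,L,st,cc=cv2.connectedComponentsWithStats(red.astype(np.uint8))
for i in range(1,n):
    if st[i][4]>40: print('red',st[i],plane(p,cc[i],.048)*1000)
cv2.imwrite('pics/w4.png',p['pixels'])
E
```

```text
[0.55375236 0.09843538 0.06673045] [-1.78185698 -1.83554245  5.25179916] [ 4.17303777e-04  4.03740508e-01 -2.84703631e-04]
red [202 216  16  15 194] [[558.16225552  69.43332278]]
red [292 216  16  14 195] [[543.75948071 127.63876259]]
```

View pics/w4.png

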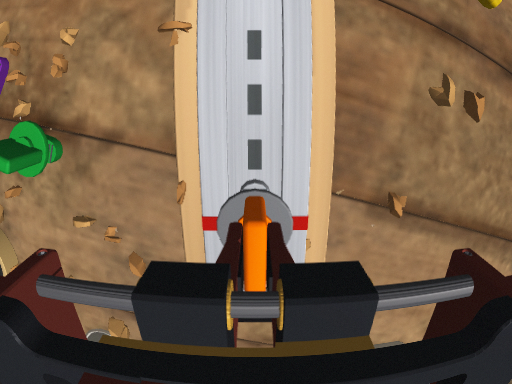

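The collar rests on the lips, with contact force appearing at the predicted height. The red stripe is level with the collar's centre, row 223. Now twist about the nut's axis.

Request:
{"method": "apply_moves", "body": {
  "plan": [
    [[0.004, -0.042, -0.03, 0, 0, 10], [0.004, -0.042, 0, 0, 0, 10], [0.004, -0.042, 0, 0, 0, 10], [0, 0, 0, 0, 0, 0]]
  ]
}}

```text
clock: 9.22
position: [0.5539, 0.0972, 0.0667]
orientation: [[-0.961, 0.276, 0.001], [0.276, 0.961, 0.0], [-0.001, 0.0, -1.0]]
contact_force: [0.4, 0.4, 1.4]
gripper_width: 0.0123
grasp_force: 30.0
```

Free turn so far, with low forces.

Request:
{"method": "apply_moves", "body": {
  "plan": [
    [[0.004, -0.042, 0, 0, 0, 10], [0.004, -0.042, 0, 0, 0, 10], [0.004, -0.042, 0, 0, 0, 10], [0, 0, 0, 0, 0, 0]]
  ]
}}

```text
clock: 9.72
position: [0.5534, 0.0962, 0.0667]
orientation: [[-0.696, 0.718, 0.001], [0.718, 0.696, 0.0], [-0.0, 0.001, -1.0]]
contact_force: [0.4, 0.2, 3.3]
gripper_width: 0.0119
grasp_force: 30.0
```

Request:
{"method": "apply_moves", "body": {
  "plan": [
    [[0.004, -0.042, 0, 0, 0, 10], [0.004, -0.042, 0, 0, 0, 10], [0.004, -0.042, 0, 0, 0, 10], [0, 0, 0, 0, 0, 0], [0, 0, 0, 0, 0, 0]]
  ]
}}

```text
clock: 10.35
position: [0.5523, 0.0956, 0.0667]
orientation: [[-0.246, 0.969, 0.001], [0.969, 0.246, 0.0], [-0.0, 0.001, -1.0]]
contact_force: [0.6, -0.1, 3.8]
gripper_width: 0.0116
grasp_force: 30.0
```

```bash
python3 - <<'E'
from bench import eyes,telemetry
from h import *
s=telemetry.state();R=np.array(s['orientation']);P=np.array(s['position']);print(P,s['contact_force'],s['wrist_torque'])
print('toolx',np.degrees(np.arctan2(R[1,0],R[0,0])),'nut',(P+R@[.0024,0,0])*1000)
E
```

```text
[0.55232074 0.0955827  0.06673031] [ 0.63778076 -0.05335671  3.79395659] [ 0.08057311 -0.02739247  0.03254929]
toolx 104.21649595236062 nut [551.73133108  97.9091948   66.73009862]
```

Request:
{"method": "apply_moves", "body": {
  "plan": [
    [[0, 0, 0, 0, 0, 0], [0, 0, 0, 0, 0, 0], [0, 0, 0, 0, 0, 0], [0, 0, 0, 0, 0, 0]]
  ],
  "jaw": 0.6
}}

```text
clock: 10.85
position: [0.5518, 0.0955, 0.0664]
orientation: [[-0.24, 0.971, -0.0], [0.971, 0.24, -0.0], [0.0, -0.0, -1.0]]
contact_force: [-0.4, -0.6, -0.6]
gripper_width: 0.048
grasp_force: 0.0
```

Request:
{"method": "apply_moves", "body": {
  "plan": [
    [[0, 0, -2, 0, 0, 0], [0, 0, -5, 0, 0, 0], [0, 0, -5, 0, 0, 0], [-4, 0, 0, 0, 0, 0], [0, 0, 0, 0, 0, 0]]
  ]
}}

```text
clock: 11.48
position: [0.5621, 0.0552, 0.1873]
orientation: [[-0.238, 0.971, 0.002], [0.971, 0.238, -0.0], [-0.001, 0.002, -1.0]]
contact_force: [-0.7, 0.7, 0.0]
gripper_width: 0.0527
grasp_force: 0.0
```

```bash
python3 - <<'E'
from bench import eyes,telemetry
from h import *
s=telemetry.state();print(s['clock'],s['position'],s['contact_force'])
p=eyes.capture('wrist');p['fish']=1
c=proj(p,[[.5515,.0978,.078]])[0].astype(int)
o=hsvmask(p,3,17,150,90);w=np.zeros_like(o);w[c[1]-60:c[1]+60,c[0]-60:c[0]+60]=1;o&=w
print(c,o.sum(),fit([(p,o.astype(float))],[551,98,104],z0=28))
q=eyes.capture('scene');o=hsvmask(q,3,17,150,90);c=proj(q,[[.5515,.0978,.078]])[0].astype(int)
w=np.zeros_like(o);w[c[1]-25:c[1]+25,c[0]-20:c[0]+20]=1;o&=w
print(c,o.sum(),fit([(q,o.astype(float))],[551,98,104],z0=28))
red=(hsvmask(p,0,5,150)|hsvmask(p,174,180,150));n,L,st,cc=cv2.connectedComponentsWithStats(red.astype(np.uint8))
for i in range(1,n):
    if st[i][4]>40: print('red',st[i],plane(p,cc[i],.048)*1000)
cv2.imwrite('pics/w5.png',p['pixels'])
E
```

```text
11.475 [0.56214048 0.05519016 0.1872868 ] [-0.706524    0.66362191  0.03302473]
[253 143] 1011 (array([551.71673175,  98.89395381, 103.81874529]), np.float64(0.2174783266422296))
[218 158] 215 (array([553.56453752,  97.57181954,  93.61615668]), np.float64(0.15243046055631557))
red [492  67   8  16  99] [[826.44224988 268.66326081]]
red [249 105  10  11 104] [[543.87173683 127.27497728]]
```

View pics/w5.png

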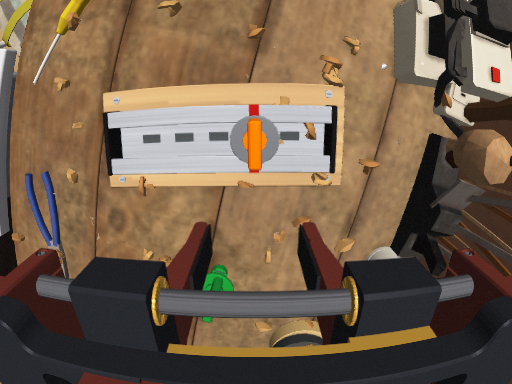

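The nut sits at (254, 142), collar on the lips and wing straight across the slot, in line with the red stripe at (254, 110). It is released and the gripper is clear.

```bash
python3 -c "
from bench import order;print(order.sign_off())"
```

```text
the job is handed in; nothing more can be done
None
```

The orange-grip nut is seated in the slot at the red mark, twisted a quarter turn so its bar lies across under both lips, and released; the job was handed in at about 11.5 s on the robot's clock, and the black-grip piece was not touched.

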